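# Idle the stirrer and unclip the cell cassette

## Task

The green-capped cell cassette is done: turn the stir-speed dial in front of its bay down to the blue idle mark so that the stir bars settle. Then squeeze the cassette's two orange side catches together and lift it straight up and level until its underside is a few centimetres clear of the station's deck, and finish while still holding it there by the catches, steady in the air. Leave the yellow-capped cassette, the other dial and the bottle, beaker and jar standing round about as they are.

Things in the scene. Friction and masses are not known exactly. Their poses are not given: they have to be found in the camera images.
- station: White two-bay stirring station, fixed to the bench, 260 (x) x 280 (y) x 75 mm; origin on the bench, x -135 to +125 mm and y -140 to +140 mm about it. Its x points from the dials (near the robot) to the bays, its y to the left. Flat deck 75 mm above the bench. Bays at x +52 mm, y +68 mm (left) and -68 mm (right); a dial with a round grey scale in front of each bay at x -80 mm and the same y.
- green_cassette: The cassette to lift, with three green caps: dark grey carrier 100 (x) x 55 (y) mm holding three glass cells 24 mm wide in a row along x; caps 26 mm wide, their tops 84 mm above the underside. Origin at the centre of its underside; z up. It starts seated in the left or the right bay, its x along the station's x, held by both catches. Slides in the bay with 1 mm play. Mass 0.25 to 0.5 kg.
- green_catch_l: Orange spring catch on the green-capped cassette's left side (its own +y side): an upright lever 26 mm wide, 4 mm thick and 88 mm long. Origin on its pivot, at the cassette's foot (2 mm above the underside, +20 mm in y). At rest its top splays outward by 0.118 rad and its hook locks under the station's keeper plate; a push of about 7 N at the pad swings it in until it stands upright (its stop), which frees the hook.
- green_catch_r: Orange spring catch on the green-capped cassette's right side (its own -y side): an upright lever 26 mm wide, 4 mm thick and 88 mm long. Origin on its pivot, at the cassette's foot (2 mm above the underside, -20 mm in y). At rest its top splays outward by 0.118 rad and its hook locks under the station's keeper plate; a push of about 7 N at the pad swings it in until it stands upright (its stop), which frees the hook.
- green_pad_l (a point): Centre of the ribbed outer face where a fingertip presses on the left catch, 78 mm above the cassette's underside, 28 mm above the deck. The two pad points are 62 mm apart at rest and 44 mm apart fully squeezed (hooks free); pressing area 26 mm wide (along the cassette's x) and 24 mm high. The catches face out in the cassette's +y and -y, with open space outside them.
- green_pad_r (a point): Centre of the ribbed outer face where a fingertip presses on the right catch, 78 mm above the cassette's underside, 28 mm above the deck. The two pad points are 62 mm apart at rest and 44 mm apart fully squeezed (hooks free); pressing area 26 mm wide (along the cassette's x) and 24 mm high. The catches face out in the cassette's +y and -y, with open space outside them.
- yellow_cassette: The same cassette with three yellow caps, seated in the other bay; stays there untouched. Origin at the centre of its underside.
- bay_left (a point): Centre of the floor of the left bay (+y side of the station), 25 mm above the bench, 50 mm below the deck; where the underside of a seated cassette is. Its dial is the one in front of it on the same side.
- left_dial (a joint): Angle of the left stir-speed dial, rad: 0 at the slow end of its scale, growing clockwise seen from above, stops at 0 and 4.71. The pointer stands on the blue idle mark at 0.785. It stays where it is left; friction about 0.03 N m.
- left_dial_grip (a point): Grip point of the left dial: on its vertical axis, 30 mm above the deck (105 mm above the bench). The black dial is an upright bar 12 mm thick, 36 mm long and 34 mm high (top 41 mm above the deck) on a round skirt of 20 mm radius whose top is 7 mm above the deck. A white line on one half of the bar is the pointer; x of this frame points along the pointer, so a grip on the bar's flat sides closes along this frame's y.
- left_dial_tip (a point): Outer end of the left dial's white pointer, 26 mm out from the dial axis, 6 mm above the deck.
- left_idle_mark (a point): The blue idle mark (7 mm wide, 15 mm long towards the axis) printed on the deck at the left dial, 35.5 mm from the dial axis in the station's +y direction.
- bay_right (a point): Centre of the floor of the right bay (-y side of the station), 25 mm above the bench, 50 mm below the deck; where the underside of a seated cassette is. Its dial is the one in front of it on the same side.
- right_dial (a joint): Angle of the right stir-speed dial, rad: 0 at the slow end of its scale, growing clockwise seen from above, stops at 0 and 4.71. The pointer stands on the blue idle mark at 0.785. It stays where it is left; friction about 0.03 N m.
- right_dial_grip (a point): Grip point of the right dial: on its vertical axis, 30 mm above the deck (105 mm above the bench). The black dial is an upright bar 12 mm thick, 36 mm long and 34 mm high (top 41 mm above the deck) on a round skirt of 20 mm radius whose top is 7 mm above the deck. A white line on one half of the bar is the pointer; x of this frame points along the pointer, so a grip on the bar's flat sides closes along this frame's y.
- right_dial_tip (a point): Outer end of the right dial's white pointer, 26 mm out from the dial axis, 6 mm above the deck.
- right_idle_mark (a point): The blue idle mark (7 mm wide, 15 mm long towards the axis) printed on the deck at the right dial, 35.5 mm from the dial axis in the station's +y direction.
- bottle: Amber bottle standing on the bench left of the station, 60 mm wide, 130 mm high; origin at the centre of its foot.
- beaker: Glass beaker on the bench right of the station, 66 mm wide, 85 mm high; origin at the centre of its foot.
- jar: Small white jar with blue lid on the bench beyond the station, 48 mm wide, 55 mm high; origin at the centre of its foot.

How it is judged:
By the outcome, as a careful person would: the job done as asked, in the order asked, and still so for the second after the job is handed in, while the arm keeps its last pose, push and grip.
It also fails if it takes over 51 s, if anything falls off the work surface, if the arm or the gripper's body presses on something with over 40 N, if the wrist force passes 120 N, or if a joint passes its speed limit or range.

## Robot

A 7-joint arm with a two-finger parallel gripper is mounted at the origin on the work surface. World frame = base frame: x ahead of the robot, y to its left, z up, the work surface at z = 0. Lengths are in mm, angles in rad, forces in N, time in s.
With the tool pointing down it reaches from about 425 to 825 mm from the base axis. Payload 3.6 kg.
Tool frame: the origin (TCP) lies between the finger pads; the fingertips stand 17 mm ahead of it and the grasp point (between the pads) lies 2 mm behind it (robot.tip_extent is the distance from the TCP to the fingertips, in mm); z points along the fingers, y is the line along which they close (so a half turn about z gives the same grasp; the last joint's range is limited). The gripper opens to 85 mm and grips with 20 to 120 N. Pads are 22 mm wide; open, the fingers measure 114 mm over their backs; the gripper's body (76 mm by 85 mm) begins 54 mm behind the grasp point. The pads swing forward as they close: fully open they stand 13 mm farther back than shut.
Start: joints at [1.109, 0.615, -0.013, 1.423, 0.008, 1.103, -0.04], TCP at [274.395, -589.212, 248.297] pointing down, gripper open.
Joint ranges: [-3.12, 3.12], [-0.3, 2.06], [-1.34, 1.32], [0.26, 2.42], [-1.36, 4.5], [0.01, 1.98], [-2.84, 2.84]. Speed limits (rad/s): [2.79, 2.79, 3.14, 3.14, 3.14, 3.14, 3.14].

## Interface

Orientations are given as a unit quaternion [w, x, y, z].
In Python, from rig import robot, imaging gives the robot as it stands.
- The arm moves only by the tool arm_command, never from a script. Its argument "plan" is a list of rows, each a list of 7 numbers: the shift along the world's x, y, z normalised to -1 to 1, where 1 is 10 cm, then the turn, a rotation vector about the world's x, y, z normalised to -1 to 1, where 1 is pi rad, then the closure, from 0 (fully open) to 1 (shut). A call has 1 to 5 rows; each row is the pose to reach, as a shift and turn from the pose commanded when the call began, turning the shorter way round; what a row does not reach only later rows make up. A row lasts 1/8 s, in which the tool goes at most 62.5 mm and 10.7 degrees, less where a joint would pass 70% of its speed; a pose out of reach is approached as far as the arm can. A call with a number of a shift or a turn outside -1 to 1 is refused whole. A call with a gripper value outside its range is refused whole. The fingers move at their own pace and stop on an object; "squeeze" is the grip in N (left out, the last holds). Time passes only in rows, so rows that repeat a pose let the fingers close. It gives the time, the measured TCP pose, the force, the opening and the grip force at its end, in the units of the state.
- robot.observe(): the state, without advancing time (a new reading comes with each control period).
- imaging.snapshot(name): name is "scene" or "top"; returns a dict with "image" (400x640x3 uint8, red, green, blue), "fx", "fy", "cx", "cy" (pixels), "R" (3x3) and "t" (3): a world point X has camera coordinates R X + t. Camera axes: x right, y down, z forward; pixel columns grow to the right and rows downward; lengths in mm; the calibration is good to about 2 mm. A picture is of the moment at which its call begins. There is no depth.
- robot.job_done(): hands the job in; it is judged then, once.
The state is a dict: "clock": time; "qpos": joint angles; "joint_vel": joint speeds; "joint_efforts": joint torques, N m; "position": TCP position; "orientation": TCP orientation; "contact_force": force on the tool from outside, world axes, zero at the start; "torque": the same for the moment, N m; "grip_width": finger opening in mm; "finger_force": force on a finger pad.
Only numpy, scipy, OpenCV 4.12 (cv2) and the standard library are available. Lean on these libraries where they do the work, as an engineer would, in place of code of your own. Each camera call takes 0.05 s, during which the arm holds its last target. There are 200 camera calls.

## Working session

There is one attempt and no reset: what is moved stays moved. The work goes in short steps, Python scripts to look and compute and a tool call to move; the robot and the scene stay as the last step left them, time stands still between calls to the robot, and variables do not carry over. Pictures are saved under pics/ and viewed, at most 10 in all, crops included, and the job is handed in when it is done.

Besides the shell and the picture viewer there is one more tool, called after "Call:" as name(argument=value, ...) on one line, values as JSON. arm_command: Moves the arm, as the interface text tells. Its arguments: {"type":"object","properties":{"plan":{"type":"array"},"squeeze":{"type":"number"}},"required":["plan"]}

```bash
mkdir -p pics; ls
python3 - <<'E'
from rig import robot, imaging
import cv2
s=robot.observe();print(s)
for n in("scene","top"):
    d=imaging.snapshot(n);cv2.imwrite(f"pics/{n}0.png",d["image"][:,:,::-1]);print(n,d["fx"],d["cx"],d["cy"],d["R"],d["t"])
E
```

```text
pics
{'clock': 0.0, 'qpos': array([ 1.10851473,  0.61592481, -0.01265625,  1.42494361,  0.00810831,
        1.10343152, -0.04040911]), 'joint_vel': array([-0.002465  ,  0.00086969,  0.00240307,  0.00023276, -0.00081014,
        0.00034057,  0.00042509]), 'joint_efforts': array([-8.79198124e-04, -4.69219565e+01,  2.58553466e-01, -1.71038407e+01,
        9.86424449e-03,  9.65148909e-03, -2.84886329e-05]), 'position': array([ 274.08598869, -588.55906718,  247.11956402]), 'orientation': array([-1.29444229e-03,  9.76344538e-01,  2.16216509e-01, -2.99370267e-04]), 'contact_force': array([ 0.96278347,  0.24436009, -0.09428518]), 'torque': array([-0.01351413,  0.01943651,  0.0202536 ]), 'finger_force': 0.0, 'grip_width': 85.15760342978358}
scene 400.4398111697851 318.2947355850311 204.60416302498172 [[-0.79195636  0.61051293  0.00889292]
 [ 0.45822429  0.6039075  -0.6521704 ]
 [-0.40352896 -0.51241554 -0.75802024]] [ 459.99481089 -249.87624392 1336.86824241]
top 412.0860989447432 315.1239759104567 202.68083908711654 [[-0.02602852 -0.99965105 -0.00450601]
 [-0.99460034  0.02634948 -0.1003786 ]
 [ 0.1004623   0.00186897 -0.99493911]] [ 86.67503126 637.81310602 904.87073074]
```

View pics/scene0.png

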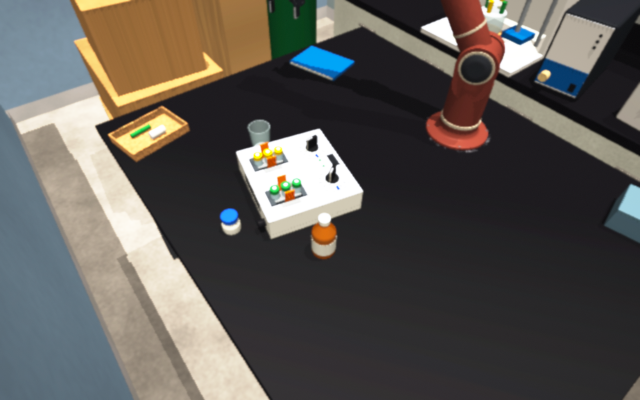

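View pics/top0.png

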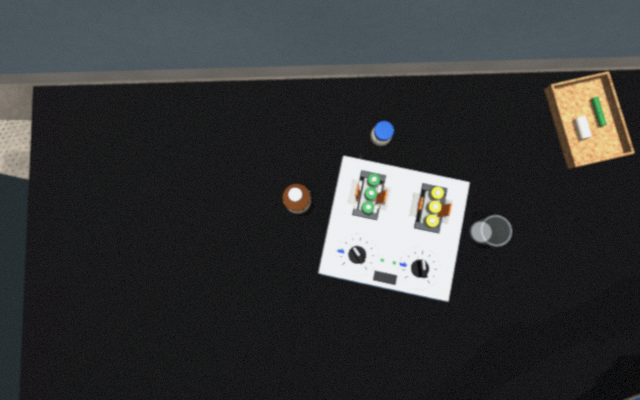

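The views show the green cassette in the left bay (top ~370,195), with the left dial at ~(357,254) and its blue mark at ~(341,251). The bottle is at (297,197).

```bash
cat > h.py <<'E'
from rig import robot, imaging
import cv2, numpy as np
def ray(d,uv,z):
    r=d["R"].T@np.array([(uv[0]-d["cx"])/d["fx"],(uv[1]-d["cy"])/d["fy"],1]); c=-d["R"].T@d["t"]
    return (c+r*(z-c[2])/r[2])[:2]
def proj(d,X):
    p=d["R"]@np.asarray(X,float)+d["t"]; return np.array([d["cx"]+d["fx"]*p[0]/p[2],d["cy"]+d["fy"]*p[1]/p[2]])
def blobs(d,lo,hi,amin=4,box=None):
    h=cv2.cvtColor(d["image"],cv2.COLOR_RGB2HSV); m=cv2.inRange(h,lo,hi)
    if box: k=np.zeros_like(m);k[box[1]:box[3],box[0]:box[2]]=255;m&=k
    n,_,st,c=cv2.connectedComponentsWithStats(m)
    return [(c[i],st[i,4]) for i in range(1,n) if st[i,4]>=amin]
E
python3 - <<'E'
from h import *
d=imaging.snapshot("top")
box=(310,145,480,310)
h=cv2.cvtColor(d["image"],cv2.COLOR_RGB2HSV)
m=cv2.inRange(h,(0,0,150),(180,60,255));k=np.zeros_like(m);k[145:310,310:475]=255;m&=k
c=max(cv2.findContours(m,0,2)[0],key=cv2.contourArea)
P=np.array([ray(d,p,75) for p in c[:,0]],np.float32)
r=cv2.minAreaRect(P);print("station",r,cv2.boxPoints(r))
for n,lo,hi,z in(("green",(45,80,40),(85,255,255),109),("yellow",(20,100,80),(35,255,255),109),("blue",(105,100,60),(130,255,255),75),("orange",(3,120,80),(18,255,255),103)):
    for c,a in blobs(d,lo,hi,4,box): print(n,c.round(1),a,ray(d,c,z).round(1))
im=cv2.resize(d["image"][230:285,320:450],None,fx=6,fy=6,interpolation=cv2.INTER_CUBIC)
cv2.imwrite("pics/dial.png",im[:,:,::-1])
E
```

```text
station ((578.443603515625, -99.48237609863281), (281.50140380859375, 261.7401428222656), 76.40435028076172) [[ 418.15463  -205.52567 ]
 [ 672.5605   -267.0525  ]
 [ 738.73254     6.560913]
 [ 484.32672    68.08774 ]]
green [372. 186.] 198 [664.1 -50.2]
green [367.5 207.2] 95 [619.7 -39.1]
green [381.8 259.6] 5 [510.9 -64.3]
green [393.5 262.5] 4 [504.3 -88.1]
yellow [436.5 192.7] 109 [ 646.4 -184.3]
yellow [434.5 206.6] 118 [ 617.4 -178.5]
yellow [431.5 220.5] 112 [ 588.5 -170.7]
blue [340.6 250.9] 15 [530.2  17.9]
blue [402.7 264.2] 18 [ 498.5 -113.8]
orange [357.1 191.5] 31 [654.  -19.3]
orange [381.3 196.7] 90 [641.8 -69.7]
orange [420.3 203.8] 46 [ 624.6 -150.8]
orange [444.6 210.2] 108 [ 609.8 -201. ]
```

View pics/dial.png

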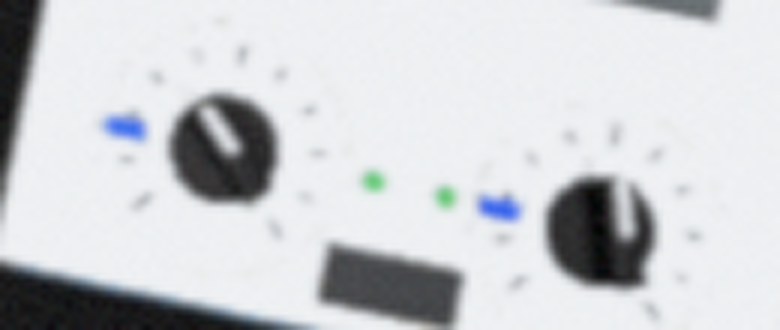

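Run:
```python
from h import *
d=imaging.snapshot("top")
yaw=-.237;o=np.array([583.6,-101.]);ex=np.array([np.cos(yaw),np.sin(yaw)]);ey=np.array([-ex[1],ex[0]])
for y in(68,-68):
    A=o-80*ex+y*ey; c=proj(d,[*A,116]); print("axis px",c,"world",A, "cass",o+52*ex+y*ey)
    S=8; v,u=np.mgrid[c[1]-8:c[1]+8:.125,c[0]-8:c[0]+8:.125]
    g=cv2.remap(cv2.cvtColor(d["image"],cv2.COLOR_RGB2GRAY),u.astype(np.float32),v.astype(np.float32),cv2.INTER_CUBIC)
    W=np.array([ray(d,p,116) for p in zip(u.ravel(),v.ravel())])-A
    for r0 in (15,):
        s=(np.hypot(*W.T)<r0)&(g.ravel()>110); Q=W[s]; m=Q.mean(0); e=np.linalg.eigh(np.cov((Q-m).T)); ax=e[1][:,1]; ax*=np.sign(ax@m)
        print(s.sum(),"mean dir",np.degrees(np.arctan2(m[1],m[0])),m,"pca",np.degrees(np.arctan2(ax[1],ax[0])),e[0])
s=imaging.snapshot("scene")
for n,lo,hi,z in(("green",(45,80,40),(85,255,255),109),("blue",(100,90,50),(130,255,255),75)):
    for c,a in blobs(s,lo,hi,3,(236,125,365,215)): print(n,c.round(1),a,ray(s,c,z).round(1))
print([proj(s,[*(o-80*ex+y*ey),75]).round(1) for y in(103.5,-32.5)],[proj(s,[*(o+(52+k)*ex+68*ey),109]).round(1) for k in(-30,0,30)])
```

```text
axis px [358.53430906 254.94009387] world [521.80181636 -16.1178199 ] cass [650.11198216 -47.10977613]
2023 mean dir 12.707210662988052 [5.01525642 1.13090009] pca 57.69891164976542 [ 9.06203563 59.43983384]
axis px [424.07695119 269.05329399] world [ 489.87070994 -148.31617255] cass [ 618.18087574 -179.30812878]
4267 mean dir -66.11814814127058 [ 2.53417302 -5.72358022] pca -152.50991047564528 [20.71602334 66.07765907]
green [296.2 183.9] 54 [628.3 -32.1]
green [285.3 186.1] 58 [654.5 -42.4]
green [274.1 190.4] 59 [685.3 -47.4]
blue [316.7 155.3] 3 [ 498.6 -115.4]
blue [337.4 187.2] 5 [530.4  16.2]
blue [236.7 212.5] 11 [785.4 -68.8]
[array([338. , 187.6]), array([317.1, 155.6])] [array([296.7, 180.9]), array([285.7, 184.3]), array([274.6, 187.8])]
```

Call:
arm_command(plan=[[0.22,0.5,0,0,0,0,0],[0.44,1.0,0,0,0,0,0]], squeeze=30)

```text
clock: 0.5
position: [318.6, -488.3, 247.9]
orientation: [-0.0, 0.977, 0.215, 0.0]
contact_force: [1.3, 0.6, 0.3]
grip_width: 85.3
finger_force: 0.0
```

Call:
arm_command(plan=[[0.22,0.5,0,0,0,0,0],[0.44,1.0,0,0,0,0,0]])

```text
clock: 0.75
position: [363.0, -387.5, 248.4]
orientation: [0.0, 0.976, 0.216, 0.0]
contact_force: [1.6, 0.0, -0.1]
grip_width: 85.5
finger_force: 0.0
```

Call:
arm_command(plan=[[0.22,0.5,0,0,0,0,0],[0.44,1.0,0,0,0,0,0]])

```text
clock: 1.0
position: [407.0, -287.5, 248.5]
orientation: [0.0, 0.976, 0.216, 0.0]
contact_force: [1.0, -0.0, 0.2]
grip_width: 85.4
finger_force: 0.0
```

Call:
arm_command(plan=[[0.22,0.5,0,0,0,0,0],[0.44,1.0,0,0,0,0,0]])

```text
clock: 1.25
position: [451.0, -187.6, 248.5]
orientation: [0.0, 0.976, 0.216, 0.0]
contact_force: [1.0, -0.2, -0.5]
grip_width: 85.2
finger_force: 0.0
```

Call:
arm_command(plan=[[0.22,0.5,0,0,0,0,0],[0.44,1.0,0,0,0,0,0]])

```text
clock: 1.5
position: [495.0, -87.7, 248.5]
orientation: [0.0, 0.976, 0.216, 0.0]
contact_force: [1.4, -0.7, -0.4]
grip_width: 85.3
finger_force: 0.0
```

Call:
arm_command(plan=[[0.27,0.73,0,0,0,0,0.4],[0.27,0.73,0,0,0,0,0.4],[0.27,0.73,-0.5,0,0,0,0.4],[0.27,0.73,-1,0,0,0,0.4],[0.27,0.73,-1,0,0,0,0.4]])

```text
clock: 2.12
position: [518.4, -17.2, 145.4]
orientation: [-0.001, 0.976, 0.216, -0.005]
contact_force: [-0.4, -0.5, -0.0]
grip_width: 51.0
finger_force: 0.0
```

Run:
```python
from h import *
a=imaging.snapshot("top")["image"][215:295,310:430];b=imaging.snapshot("scene")["image"][120:220,260:410]
a=cv2.resize(a,(780,520),interpolation=2)[:,:390+200];b=cv2.resize(b,(780,520),interpolation=2)
cv2.imwrite("pics/a.png",b[:,:,::-1])
```

```text
(no output)
```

View pics/a.png

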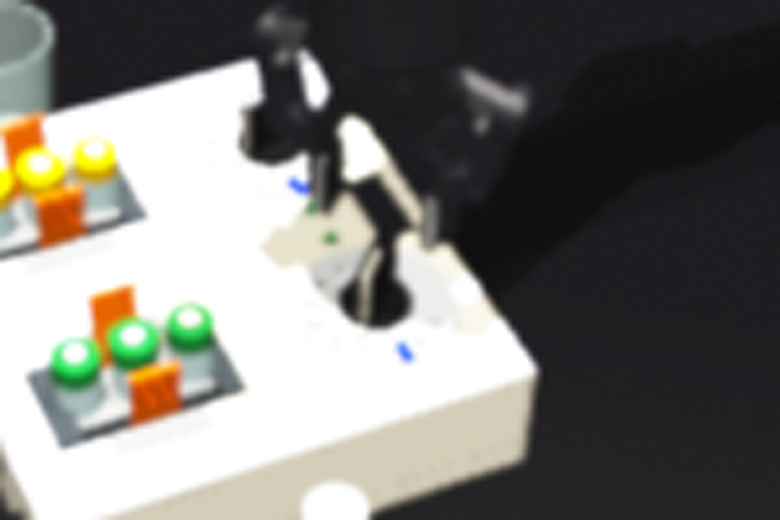

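The fingers straddle the dial bar (its top is at (375,190), the fingers at (320,180) and (430,220)). I'll descend and grip.

Call:
arm_command(plan=[[0,0,-0.2,0,0,0,0.4],[0,0,-0.42,0,0,0,0.4],[0,0,-0.42,0,0,0,0.4]])

```text
clock: 2.6
position: [522.1, -16.6, 107.5]
orientation: [0.0, 0.976, 0.216, 0.001]
contact_force: [0.4, -0.0, 0.6]
grip_width: 51.4
finger_force: 0.0
```

Call:
arm_command(plan=[[0,0,0,0,0,0,0.7],[0,0,0,0,0,0,1],[0,0,0,0,0,0,1],[0,0,0,0,0,0,1],[0,0,0,0,0,0,1]])

```text
clock: 3.22
position: [522.7, -16.8, 107.9]
orientation: [0.001, 0.976, 0.216, 0.002]
contact_force: [-1.2, -0.6, 6.1]
grip_width: 11.0
finger_force: 35.9
```

Call:
arm_command(plan=[[0,0,0,0,0,0.055,1],[0,0,0,0,0,0.11,1],[0,0,0,0,0,0.165,1],[0,0,0,0,0,0.22,1],[0,0,0,0,0,0.26,1]])

```text
clock: 3.85
position: [522.2, -16.3, 107.8]
orientation: [0.001, 0.809, 0.588, 0.001]
contact_force: [-1.6, -0.9, 7.8]
grip_width: 11.4
finger_force: 36.0
```

Call:
arm_command(plan=[[0,0,0,0,0,0.025,1],[0,0,0,0,0,0.025,1],[0,0,0,0,0,0.025,1]])

```text
clock: 4.22
position: [522.1, -16.3, 107.9]
orientation: [0.001, 0.787, 0.617, 0.001]
contact_force: [-1.8, -0.6, 7.6]
grip_width: 11.1
finger_force: 36.2
```

Run:
```python
from h import *
from scipy.spatial.transform import Rotation as R
s=robot.observe();q=s["orientation"];y=R.from_quat([*q[1:],q[0]]).as_matrix()[:,1];print(np.degrees(np.arctan2(y[1],y[0])),s["grip_width"],s["position"],s["contact_force"],s["torque"])
b=imaging.snapshot("scene")["image"][120:220,260:410]
cv2.imwrite("pics/b.png",cv2.resize(b,(780,520),interpolation=2)[:,:,::-1])
```

```text
-13.741146815169861 11.149364676008593 [522.10525095 -16.29131096 107.85823915] [-1.76569953 -0.55668502  7.59606695] [-0.02341601  0.28729939  0.02997393]
```

View pics/b.png

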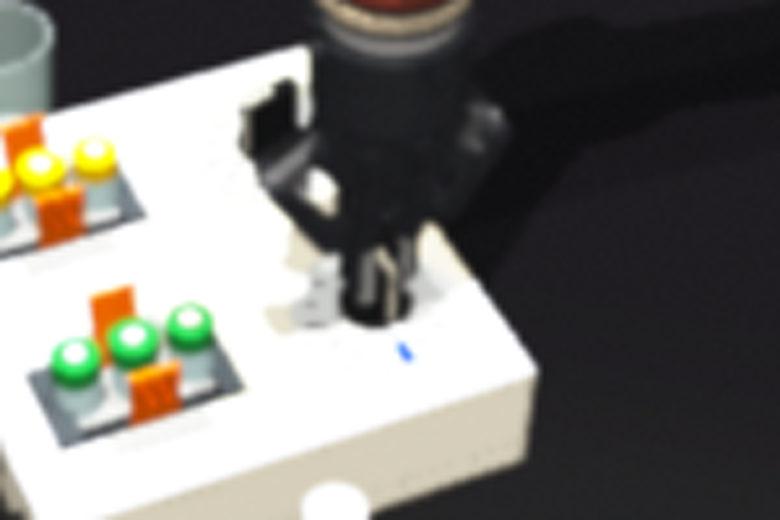

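The dial is gripped and turned, with the pointer facing the blue mark (405,352). Next: release, rise and check.

Call:
arm_command(plan=[[0,0,0,0,0,0,0.6],[0,0,0,0,0,0,0.4],[0,0,0,0,0,0,0.4],[0,0,0.4,0,0,0,0.4],[0,0,0.8,0,0,0,0.4]])

```text
clock: 4.9
position: [520.9, -16.2, 186.6]
orientation: [-0.001, 0.787, 0.618, -0.001]
contact_force: [1.0, -0.6, -0.1]
grip_width: 51.1
finger_force: 0.0
```

Call:
arm_command(plan=[[0.1,0,0.4,0,0,0.05,0],[0.4,0,0.4,0,0,0.11,0],[0.9,0,0.4,0,0,0.165,0],[1,-0.1,0.4,0,0,0.22,0],[1,-0.3,0.4,0,0,0.27,0]])

```text
clock: 5.52
position: [622.0, -45.2, 225.5]
orientation: [-0.001, 0.46, 0.888, 0.001]
contact_force: [0.4, -0.4, -0.4]
grip_width: 85.4
finger_force: 0.0
```

Call:
arm_command(plan=[[0.29,0,0,0,0,0.055,0],[0.29,0,0,0,0,0.11,0],[0.29,0,0,0,0,0.165,0],[0.29,0,0,0,0,0.22,0],[0.29,0,0,0,0,0.23,0]])

```text
clock: 6.15
position: [650.2, -46.5, 225.6]
orientation: [-0.001, 0.12, 0.993, 0.0]
contact_force: [0.1, 0.0, -0.2]
grip_width: 85.5
finger_force: 0.0
```

Run:
```python
from h import *
from scipy.spatial.transform import Rotation as R
s=robot.observe();q=s["orientation"];y=R.from_quat([*q[1:],q[0]]).as_matrix()[:,1];print(np.degrees(np.arctan2(y[1],y[0])),s["grip_width"],s["position"],s["contact_force"],s["qpos"])
b=imaging.snapshot("scene")["image"][120:220,260:410];a=imaging.snapshot("top")["image"][150:310,310:480]
f=lambda i:cv2.resize(i,(390,260) if i is b else (400,376),interpolation=2)
im=np.zeros((376,790,3),np.uint8);im[:260,:390]=f(b);im[:,390:]=f(a)
cv2.imwrite("pics/c.png",im[:,:,::-1])
```

```text
76.24429513967507 85.45907307924662 [650.16534982 -46.48355744 225.62311053] [ 0.08962302  0.03127139 -0.17455702] [ 0.46591417  0.7591012  -0.81949913  1.43094202  0.56959596  1.19911627
  0.90707484]
```

View pics/c.png

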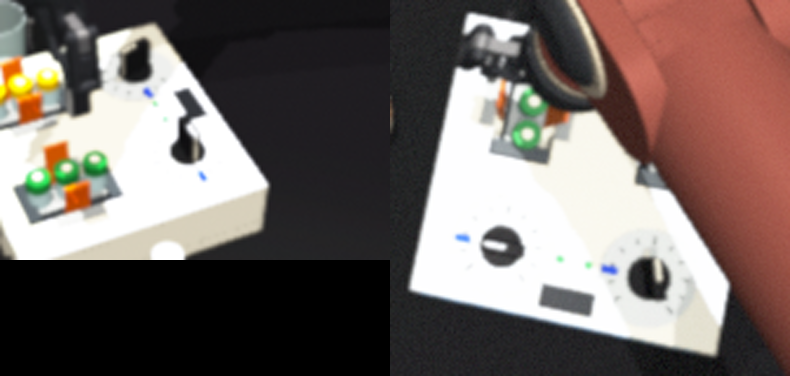

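The dial pointer now lies roughly toward the blue mark (line at ~(483–507,245), mark at (462,238)). I'll measure its angle.

Run:
```python
from h import *
d=imaging.snapshot("top");A=np.array([521.8,-16.1]);c=proj(d,[*A,116]);print(c)
x0,y0=int(c[0])-14,int(c[1])-11
p=cv2.cvtColor(d["image"],cv2.COLOR_RGB2GRAY)[y0:y0+22,x0:x0+28];print(p)
print(proj(d,[*(A+26*np.array([.235,.972])),81]),proj(d,[*(A+35.5*np.array([.235,.972])),75]))
big=cv2.resize(p,None,fx=8,fy=8,interpolation=2);m=(big>120).astype(np.uint8)
n,l,st,ce=cv2.connectedComponentsWithStats(m)
for i in range(1,n):
    if 100<st[i,4]<6000:
        v,u=np.nonzero(l==i);px=np.c_[(u+.5)/8-.5+x0,(v+.5)/8-.5+y0];W=np.array([ray(d,k,116) for k in px])
        e=np.linalg.eigh(np.cov((W-W.mean(0)).T));ax=e[1][:,1];print(st[i,4],px.mean(0),np.degrees(np.arctan2(*ax[::-1])),np.sqrt(e[0]))
```

```text
[358.52562008 254.94121729]
[[254 251 246 252 254 254 254 254 254 254 254 254 254 254 254 254 254 254
  254 254 254 253 251 253 254 254 254 254]
 [254 254 253 254 254 254 254 254 254 254 254 254 253 253 254 254 254 254
  254 254 254 254 254 254 254 254 254 254]
 [254 254 254 254 254 254 254 254 254 253 248 235 229 229 239 249 252 253
  254 254 254 254 254 254 254 254 254 254]
 [254 254 254 254 254 254 254 253 249 226 185 150 140 141 159 184 213 233
  249 253 254 254 254 254 254 254 254 254]
 [254 254 254 254 254 254 252 235 191 136 100  84  81  84  88  94 117 152
  206 245 253 254 254 254 254 254 254 252]
 [254 254 254 254 254 251 230 166 108  76  66  69  65  67  64  70  71  89
  126 195 244 253 254 254 254 254 250 244]
 [253 254 254 254 252 231 161  98  69  64  66  66  67  63  66  62  64  67
   78 123 199 247 254 254 254 254 253 252]
 [246 254 254 254 247 179  95  62  60  61  62  61  62  64  64  60  64  63
   68  79 140 226 253 254 254 254 254 254]
 [240 254 254 254 241 153  88  88  76  67  64  58  61  58  60  64  62  56
   63  64  98 185 246 254 254 254 254 254]
 [240 254 254 252 2
[... 858 characters left out ...]
 63  63  58  52
   48  61  95 140 207 247 254 254 254 254]
 [254 254 254 254 253 243 190 123  82  70  74  72  71  71  71  69  66  61
   74 113 171 223 247 253 254 254 254 254]
 [254 254 254 254 254 253 243 188 115  81  76  75  71  74  70  70  72  78
  114 187 239 251 254 254 254 254 254 254]
 [245 250 254 254 254 254 253 241 195 143 103  84  82  83  82  91 103 138
  194 240 253 254 254 254 254 253 249 251]
 [243 252 254 254 254 254 254 253 249 237 196 169 167 167 169 176 197 229
  248 253 254 254 254 254 254 254 252 251]
 [253 254 254 254 254 254 254 254 254 253 251 250 250 249 249 250 251 253
  254 254 254 254 254 254 254 254 254 254]]
[344.90341045 251.93610659] [340.37432654 250.94861212]
```

The pointer is within ~1.5° of the idle mark. Next, descend over the cassette.

Call:
arm_command(plan=[[0,-0.01,-0.3,0,0,0,0],[0,-0.01,-0.6,0,0,0,0],[0,-0.01,-0.8,0,0,0,0],[0,-0.01,-0.8,0,0,0,0]])

```text
clock: 6.8
position: [649.5, -47.5, 144.7]
orientation: [-0.002, 0.12, 0.993, -0.0]
contact_force: [-0.2, -0.5, 0.5]
grip_width: 85.5
finger_force: 0.0
```

Call:
arm_command(plan=[[0,0,-0.15,0,0,0,0],[0,0,-0.3,0,0,0,0],[0,0,-0.46,0,0,0,0],[0,0,-0.46,0,0,0,0]])

```text
clock: 7.3
position: [649.2, -47.5, 98.3]
orientation: [-0.002, 0.119, 0.993, -0.0]
contact_force: [-0.7, -0.5, -0.9]
grip_width: 85.7
finger_force: 0.0
```

Run:
```python
from h import *
s=robot.observe();print(s["grip_width"],s["position"],s["contact_force"])
b=imaging.snapshot("scene")["image"][130:220,240:360]
cv2.imwrite("pics/e.png",cv2.resize(b,(780,585),interpolation=2)[:,:,::-1])
```

```text
85.73732009465351 [649.22775647 -47.54493777  98.28451319] [-0.68392178 -0.48777752 -0.91224038]
```

View pics/e.png

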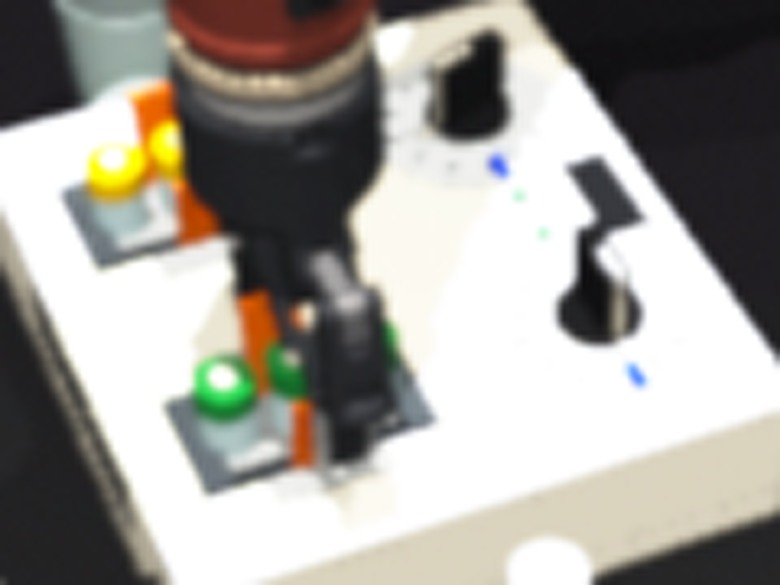

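The near finger (350,400) stands just outside the left catch and nothing is touching. Squeezing now.

Call:
arm_command(plan=[[0,0,0,0,0,0,0.3],[0,0,0,0,0,0,0.6],[0,0,0,0,0,0,1],[0,0,0,0,0,0,1],[0,0,0,0,0,0,1]], squeeze=50)

```text
clock: 7.98
position: [651.4, -48.3, 103.1]
orientation: [0.002, 0.12, 0.993, -0.001]
contact_force: [-2.9, -3.4, 8.5]
grip_width: 39.5
finger_force: 52.0
```

Call:
arm_command(plan=[[0,0,0,0,0,0,1],[0,0,0,0,0,0,1],[0,0,0,0,0,0,1]])

```text
clock: 8.35
position: [651.4, -48.3, 103.1]
orientation: [0.002, 0.12, 0.993, -0.001]
contact_force: [-2.8, -2.5, 9.5]
grip_width: 39.5
finger_force: 52.0
```

Call:
arm_command(plan=[[0,0,0.02,0,0,0,1],[0,0,0.05,0,0,0,1],[0,0,0.08,0,0,0,1],[0,0,0.12,0,0,0,1],[0,0,0.12,0,0,0,1]])

```text
clock: 8.98
position: [650.5, -47.3, 112.6]
orientation: [0.0, 0.12, 0.993, -0.0]
contact_force: [0.5, -1.4, -2.1]
grip_width: 39.7
finger_force: 51.5
```

Run:
```python
from h import *
s=robot.observe();print(s["grip_width"],s["position"],s["contact_force"],s["torque"])
b=imaging.snapshot("scene")["image"][130:220,240:360]
cv2.imwrite("pics/f.png",cv2.resize(b,(780,585),interpolation=2)[:,:,::-1])
```

```text
39.70788152111138 [650.51553473 -47.34654946 112.55899543] [ 0.47099097 -1.44602014 -2.13671174] [-0.23534984 -0.44144327  0.03888503]
```

View pics/f.png

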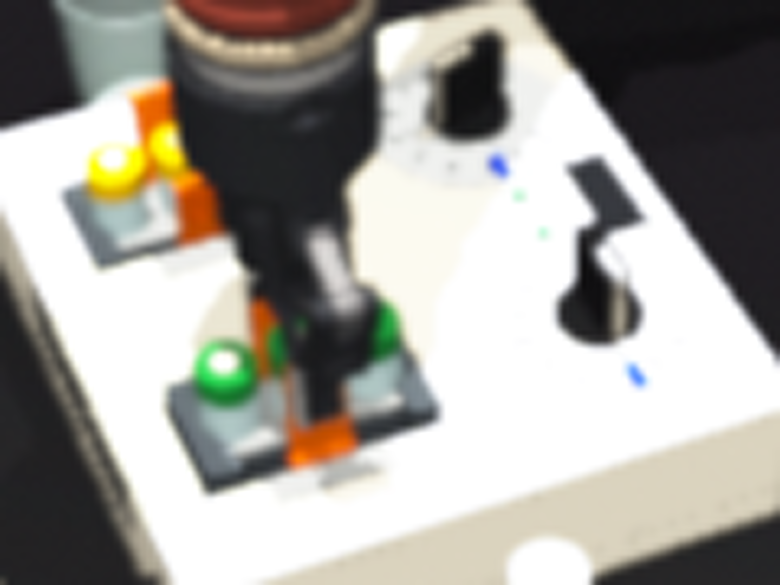

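The cassette is rising freely (cap moved from (225,385) to (225,370), with the carrier rim above the deck). I'll continue the lift.

Call:
arm_command(plan=[[0,0,0.06,0,0,0,1],[0,0,0.14,0,0,0,1],[0,0,0.22,0,0,0,1],[0,0,0.3,0,0,0,1],[0,0,0.38,0,0,0,1]])

```text
clock: 9.65
position: [650.4, -47.2, 150.9]
orientation: [0.0, 0.12, 0.993, -0.0]
contact_force: [1.9, -0.5, -6.3]
grip_width: 39.6
finger_force: 51.4
```

Call:
arm_command(plan=[[0,0,0.1,0,0,0,1],[0,0,0.2,0,0,0,1],[0,0,0.3,0,0,0,1],[0,0,0.37,0,0,0,1],[0,0,0.4,0,0,0,1]])

```text
clock: 10.28
position: [650.5, -47.1, 190.9]
orientation: [0.0, 0.119, 0.993, 0.0]
contact_force: [-0.4, 1.0, -3.9]
grip_width: 39.6
finger_force: 51.5
```

Call:
arm_command(plan=[[0,0,0,0,0,0,1],[0,0,0,0,0,0,1],[0,0,0,0,0,0,1],[0,0,0,0,0,0,1]])

```text
clock: 10.78
position: [650.3, -47.2, 190.0]
orientation: [-0.0, 0.12, 0.993, -0.0]
contact_force: [-0.4, -0.3, -4.6]
grip_width: 39.8
finger_force: 51.5
```

Run:
```python
from h import *
s=robot.observe();print(s["grip_width"],s["position"],s["contact_force"],s["torque"],abs(s["joint_vel"]).max())
b=imaging.snapshot("scene")["image"][120:240,220:380]
cv2.imwrite("pics/g.png",cv2.resize(b,(800,600),interpolation=2)[:,:,::-1])
```

```text
39.78582588546719 [650.27384052 -47.23234129 190.03603029] [-0.35160939 -0.25864069 -4.59854568] [ 0.05150773  0.04497667 -0.00469422] 0.00183907962307281
```

View pics/g.png

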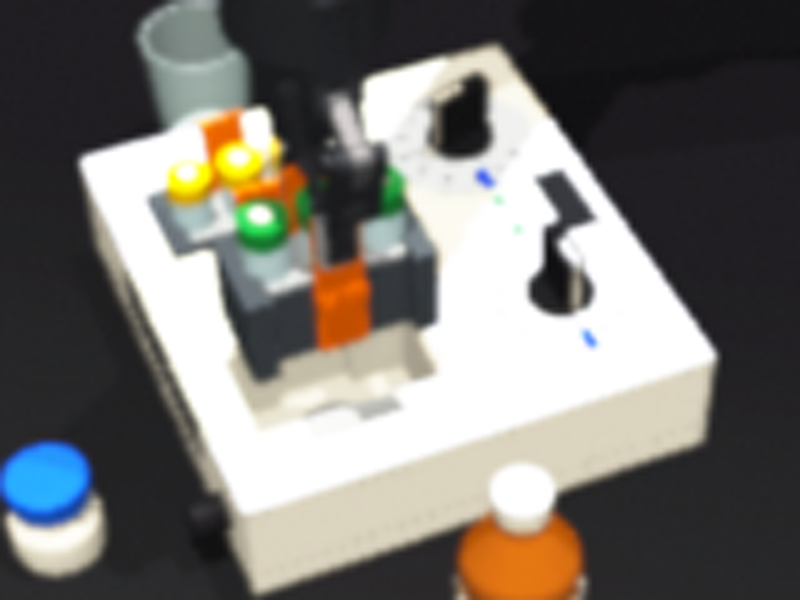

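Run:
```python
from h import *
d=imaging.snapshot("scene")
yaw=-.237;o=np.array([583.6,-101.]);ex=np.array([np.cos(yaw),np.sin(yaw)]);ey=np.array([-ex[1],ex[0]])
for z in(105,112,118): print(z,[((proj(d,[*(o+(52+k)*ex+95.5*ey),z])-[220,120])*5).round() for k in(50,-50)])
```

```text
105 [array([254., 393.]), array([441., 334.])]
112 [array([253., 384.]), array([440., 325.])]
118 [array([252., 376.]), array([440., 317.])]
```

The cassette's lower corners (≈(262,376) and (435,325)) match a level underside about 37–40 mm above the deck. I'm handing the job in.

```bash
python3 -c "
from rig import robot
print(robot.job_done())"
```

```text
the job is handed in; nothing more can be done
None
```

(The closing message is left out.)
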